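# Sort sealed centrifuge balance canisters by weight

### The job

The three sealed balance canisters on the lab bench look alike but differ in weight: lift them to feel which is which, and stand the lightest (foam core) in the round steel dish, the middle one (aluminium core) in the square grey tray with solid walls, and the heaviest (steel core) in the wire basket. Set them down gently and upright, not dropped from a height, well inside their holders, without knocking any canister over, and leave the beaker and the dropper bottle where they are.

Things in the scene. Friction and masses are not known exactly. Their poses are not given: they have to be found in the camera images.
- canister_a: one of three look-alike sealed canisters, white with grey cap, straight round side, 50 mm diameter, 80 mm tall, standing on the bench; origin at the centre of its underside, z up. Total mass is about 0.12 kg (foam core), 0.29 kg (aluminium) or 0.65 kg (steel), within 10 %; there is one of each, but which is which changes and shows only in its weight. The core inside has 2 mm of play.
- canister_b: one of three look-alike sealed canisters, white with grey cap, straight round side, 50 mm diameter, 80 mm tall, standing on the bench; origin at the centre of its underside, z up. Total mass is about 0.12 kg (foam core), 0.29 kg (aluminium) or 0.65 kg (steel), within 10 %; there is one of each, but which is which changes and shows only in its weight. The core inside has 2 mm of play.
- canister_c: one of three look-alike sealed canisters, white with grey cap, straight round side, 50 mm diameter, 80 mm tall, standing on the bench; origin at the centre of its underside, z up. Total mass is about 0.12 kg (foam core), 0.29 kg (aluminium) or 0.65 kg (steel), within 10 %; there is one of each, but which is which changes and shows only in its weight. The core inside has 2 mm of play.
- round_dish: shallow round stainless dish fixed to the bench, 120 mm outside diameter, rim 18 mm high, wall 3 mm, floor 4 mm above the bench; origin at the centre of its underside. For the lightest canister.
- square_tray: shallow square grey plastic tray with solid walls, fixed to the bench, 116 x 116 mm outside, walls 18 mm high and 4 mm thick, floor 4 mm above the bench; origin at the centre of its underside, x and y along its sides. For the middle-weight canister.
- wire_basket: square basket of steel wire with a white floor plate, fixed to the bench, 116 x 116 mm, wire sides 32 mm high and 4 mm thick, floor 4 mm above the bench; origin at the centre of its underside, x and y along its sides. For the heaviest canister.
- beaker: bystander: loose empty glass beaker, 70 mm diameter, 90 mm tall, standing at the robot's right; origin at the centre of its underside. Not to be moved.
- dropper_bottle: bystander: loose amber dropper bottle, 40 mm diameter, 100 mm tall, standing at the robot's left; origin at the centre of its underside. Not to be moved.

How it is judged:
By the outcome, as a careful person would: the job done as asked, in the order asked, and still so for the second after the job is handed in, with the robot touching nothing.
It also fails if it takes over 72 s, if anything falls off the work surface, if the arm or the gripper's body presses on something with over 40 N, if the wrist force passes 120 N, or if a joint passes its speed limit or range.

### The arm

A 6-joint arm with a two-finger parallel gripper is mounted at the origin on the work surface. World frame = base frame: x ahead of the robot, y to its left, z up, the work surface at z = 0. Lengths are in m, angles in rad, forces in N, time in s.
With the tool pointing down it reaches from about 0.225 to 0.875 m from the base axis. Payload 3.4 kg.
Tool frame: the origin (TCP) lies between the finger pads; the fingertips stand 17 mm ahead of it and the grasp point (between the pads) lies 2 mm behind it; z points along the fingers, x is the direction in which the jaws open and shut, and the axes are right-handed (so a half turn about z gives the same grasp; the last joint's range is limited). The gripper opens to 85 mm and grips with 20 to 120 N. Pads are 22 mm wide; open, the fingers measure 114 mm over their backs; the gripper's body (76 mm by 85 mm) begins 54 mm behind the grasp point. The pads swing forward as they close: fully open they stand 13 mm farther back than shut.
Start: joints at [1.016, 0.276, 1.505, -0, 1.361, -0.121], TCP at [0.242, 0.522, 0.248] pointing down, gripper open.
Joint ranges: [-2.89, 2.89], [-0.75, 2.08], [0.22, 2.7], [-1.18, 4.32], [0.11, 2.71], [-2.7, 2.7]. Speed limits (rad/s): [2.57, 2.57, 3.14, 3.14, 3.14, 3.14].

### API

Orientations are given as [roll, pitch, yaw] about the fixed x, y, z axes, in that order (R = Rz(yaw) Ry(pitch) Rx(roll)).
In Python, from plant import get_state, capture, sign_off gives the robot as it stands.
- The arm moves only by the shell command python3 -m creep 'ROWS' [FORCE]. ROWS is JSON, a list of rows, each an object of numbers: "dx", "dy", "dz": the shift along the tool's x, y, z in mm; "ax", "ay", "az": the turn, a rotation vector about the tool's x, y, z in degrees; "hand": the finger opening in mm, from 0 to 85.4. A call has 1 to 12 rows; each row is the pose to reach, as a shift and turn from the pose commanded when the call began, along the tool's axes at that moment; what a row does not reach only later rows make up. A row lasts 1/12 s, in which the tool goes at most 41.7 mm and 7.16 degrees, less where a joint would pass 70% of its speed; a pose out of reach is approached as far as the arm can. A call with a gripper value outside its range is refused whole. The fingers move at their own pace and stop on an object; FORCE is the grip in N (left out, the last holds). Time passes only in rows, so rows that repeat a pose let the fingers close. It gives the time, the measured TCP pose, the force and the opening at its end, in the units of the state.
- get_state(): the state, without advancing time (a new reading comes with each control period).
- capture(name): name is "scene" or "side" or "wrist"; returns a dict with "image" (400x640x3 uint8, red, green, blue), "K" (3x3 intrinsics, pixels), "dist" ([k1, k2, p1, p2, k3] as OpenCV has them; the pictures are not rectified), "world_from_camera" (4x4, takes a point from camera to world coordinates); the wrist camera has in their place "T_tool_cam" (4x4, takes a point from camera to tool coordinates, whose origin is the TCP and whose axes are the tool frame's). Camera axes: x right, y down, z forward; pixel columns grow to the right and rows downward; lengths in m; the calibration is good to about 2 mm. A picture is of the moment at which its call begins: read the wrist's pose just before it. There is no depth.
- sign_off(): hands the job in, once; it reports no verdict.
The state is a dict: "t": time; "joint_pos": joint angles; "joint_vel": joint speeds; "joint_efforts": joint torques, N m; "eef_pos": TCP position; "ee_rot": TCP orientation; "wrist_force": force on the tool from outside, world axes, zero at the start; "torque": the same for the moment, N m; "width": opening from 0.0 (shut) to 1.0 (fully open).
Only numpy, scipy, OpenCV 4.12 (cv2) and the standard library are available. Lean on these libraries where they do the work, as an engineer would, in place of code of your own. Each camera call takes 0.05 s, during which the arm holds its last target. There are 200 camera calls.

## Working session

There is one attempt and no reset: what is moved stays moved. The work goes in short steps, Python scripts to look and compute and a shell command to move; the robot and the scene stay as the last step left them, time stands still between calls to the robot, and variables do not carry over. Pictures are saved under pics/ and viewed, about 8 in all and at most 12, crops included, and the job is handed in when it is done.

```bash
ls; mkdir -p pics; python3 - <<'E'
from plant import get_state,capture
import cv2,numpy as np
s=get_state();print({k:np.round(v,3) for k,v in s.items()})
for n in("scene","side"):
    c=capture(n);cv2.imwrite(f"pics/{n}0.png",c["image"][:,:,::-1]);print(n,c["K"],c["dist"],c["world_from_camera"])
E
```

```text
pics
{'t': np.float64(0.0), 'joint_pos': array([ 1.016,  0.277,  1.506, -0.   ,  1.361, -0.121]), 'joint_vel': array([-0.001, -0.   , -0.   ,  0.   , -0.001, -0.001]), 'joint_efforts': array([-1.0000e-03, -4.1675e+01, -2.4581e+01, -0.0000e+00,  1.1000e-02,
       -0.0000e+00]), 'eef_pos': array([0.241, 0.521, 0.247]), 'ee_rot': array([-3.141e+00,  2.000e-03,  1.137e+00]), 'wrist_force': array([-0.005, -0.289, -0.108]), 'torque': array([-0.016,  0.018,  0.02 ]), 'width': np.float64(1.004)}
scene [[443.88428122   0.         328.23635031]
 [  0.         443.88428122 202.85190979]
 [  0.           0.           1.        ]] [-0.1031976  0.         0.         0.         0.       ] [[-0.64559135  0.4921764  -0.58392996  1.39827758]
 [ 0.76345961  0.39745231 -0.50907866  0.76033473]
 [-0.01847219 -0.77446372 -0.63234858  0.95782642]
 [ 0.          0.          0.          1.        ]]
side [[424.28176636   0.         314.378249  ]
 [  0.         424.28176636 203.78529817]
 [  0.           0.           1.        ]] [-0.07450995  0.          0.          0.          0.        ] [[ 0.93302022 -0.22924746  0.27734251  0.24104243]
 [-0.35971387 -0.61331799  0.70316924 -0.74449803]
 [ 0.0088994  -0.75583506 -0.65470158  0.73831776]
 [ 0.          0.          0.          1.        ]]
```

View pics/scene0.png

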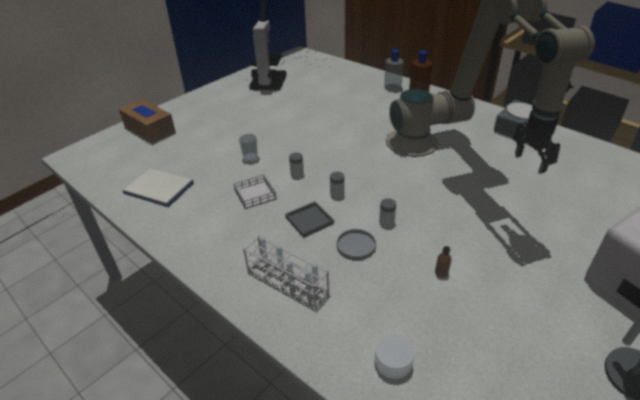

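View pics/side0.png

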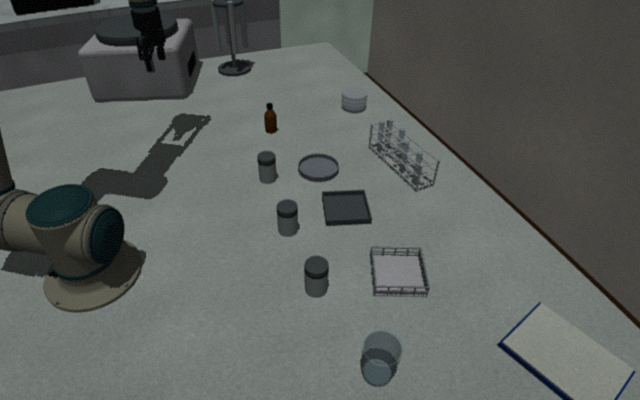

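Scene view: caps at about (388,203), (337,177), (296,157); dish (356,243), tray (310,219), basket (255,191). Side view: caps at (267,156), (287,205), (316,263); dish (319,166), tray (346,207), basket (399,271). I'll refine these by mask and cast rays.

```bash
cat > h.py <<'E'
import numpy as np,cv2
def ray(c,T,uv):
    p=cv2.undistortPoints(np.array([[uv]],float),np.array(c["K"]),np.array(c["dist"]))[0,0]
    d=T[:3,:3]@[p[0],p[1],1.]; return T[:3,3],d
def plane(c,T,uv,z):
    o,d=ray(c,T,uv); return o+d*(z-o[2])/d[2]
E
python3 - <<'E'
from h import *
from plant import capture
P={"scene":dict(canF=((388,203),.08),canM=((337,177),.08),canN=((296,157),.08),dish=((356,243),.016),tray=((310,219),.004),bask=((255,191),.004),beak=((250,158),.0),drop=((443,274),.0)),
"side":dict(canF=((267,156),.08),canM=((287,205),.08),canN=((316,263),.08),dish=((319,166),.016),tray=((346,209),.004),bask=((399,271),.004),beak=((378,375),0),drop=((271,130),0))}
for n in P:
    c=capture(n);T=np.array(c["world_from_camera"])
    g=cv2.cvtColor(c["image"],cv2.COLOR_RGB2GRAY)
    print(n)
    for k,(uv,z) in P[n].items():
        if k[:3]=="can":
            # dark cap blob
            u,v=uv;w=g[v-14:v+16,u-16:u+17];m=(w<75).astype(np.uint8)
            nn,l,st,ce=cv2.connectedComponentsWithStats(m);i=1+np.argmax(st[1:,4]) if nn>1 else 0
            print("   blob",st[i]+[u-16,v-14,0,0,0],(ce[i]+[u-16,v-14]).round(1))
        print(k,plane(c,T,uv,z).round(3))
E
cd pics; python3 -c "
import cv2,numpy as np
a=cv2.imread('scene0.png')[130:270,220:460];b=cv2.imread('side0.png')[140:310,240:440]
a=cv2.resize(a,(480,280),interpolation=2);b=cv2.resize(b,None,fx=2.4,fy=2.4,interpolation=2)
cv2.imwrite('b.png',b)"
```

```text
scene
   blob [381 205  14  14 153] [386.9 211.6]
canF [0.471 0.199 0.08 ]
   blob [331 178  13  15 149] [336.6 184.5]
canM [ 0.464 -0.012  0.08 ]
   blob [290 157  12  16 135] [296.  164.2]
canN [ 0.461 -0.205  0.08 ]
dish [0.622 0.191 0.016]
tray [ 0.618 -0.     0.004]
bask [ 0.63  -0.252  0.004]
beak [ 0.494 -0.431  0.   ]
drop [0.553 0.452 0.   ]
side
   blob [257 151  19  21 338] [266.5 161.8]
canF [0.471 0.193 0.08 ]
   blob [277 200  21  21 404] [287.  210.6]
canM [ 0.458 -0.019  0.08 ]
   blob [304 256  25  23 497] [315.9 267.9]
canN [ 0.457 -0.211  0.08 ]
dish [0.62  0.183 0.016]
tray [ 0.622 -0.004  0.004]
bask [ 0.647 -0.238  0.004]
beak [ 0.491 -0.44   0.   ]
drop [0.553 0.45  0.   ]
```

View pics/b.png

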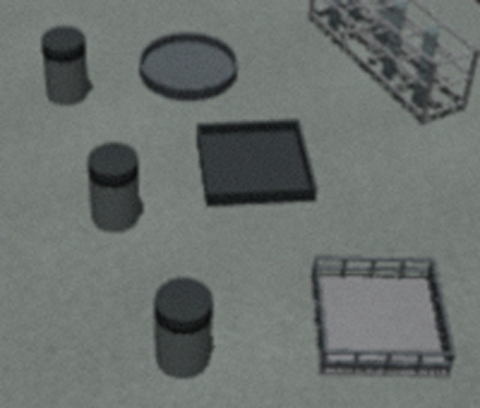

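Crop confirms the caps near side-view (267,157), (287,206), (316,264) and all holders square to the world axes to within a few degrees. I'll move above the far-left canister and square the yaw.

```bash
python3 -m creep '[{"dx":-10,"dy":17,"dz":0,"az":-3,"hand":85},{"dx":-30,"dy":52,"az":-8},{"dx":-50,"dy":86,"az":-13},{"dx":-70,"dy":121,"az":-18},{"dx":-90,"dy":155,"az":-21},{"dx":-110,"dy":190,"az":-24.9},{"dx":-130,"dy":224,"az":-24.9},{"dx":-150,"dy":259,"az":-24.9},{"dx":-170,"dy":293,"az":-24.9},{"dx":-188,"dy":324,"az":-24.9},{"dx":-201,"dy":347,"az":-24.9},{"dx":-201,"dy":347,"az":-24.9}]'; cat >> h.py <<'E'
from scipy.spatial.transform import Rotation as R
def wrist(fn):
    from plant import get_state,capture
    s=get_state();c=capture("wrist")
    T=np.eye(4);T[:3,:3]=R.from_euler("xyz",s["ee_rot"]).as_matrix();T[:3,3]=s["eef_pos"]
    T=T@np.array(c["T_tool_cam"]);cv2.imwrite(fn,c["image"][:,:,::-1])
    print("t",s["t"],"pos",np.round(s["eef_pos"],4),"rot",np.round(s["ee_rot"],4),"F",np.round(s["wrist_force"],2))
    return c,T
E
python3 - <<'E'
from h import *
c,T=wrist("pics/w1.png");print(T.round(3),np.round(c["K"],0),c["dist"])
np.savez("w1.npz",T=T,K=c["K"],dist=c["dist"])
E
```

```text
t 0.2 pos [0.2415 0.5215 0.2478] rot [-3.1415e+00  1.1000e-03  1.1370e+00] F [ 0.65 -0.31 -0.32]
[[ 0.42   0.872  0.251  0.178]
 [ 0.908 -0.403 -0.118  0.553]
 [-0.002  0.278 -0.961  0.375]
 [ 0.     0.     0.     1.   ]] [[305.   0. 319.]
 [  0. 305. 199.]
 [  0.   0.   1.]] [-0.03926233  0.          0.          0.          0.        ]validation failed for argument at $[0]...
```

View pics/w1.png

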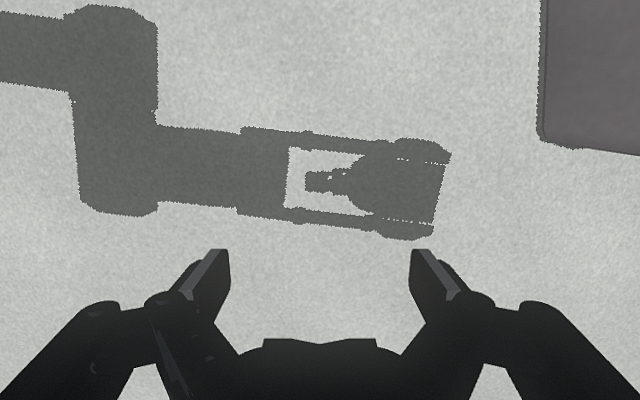

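The move was refused (row 0 lacked some keys), and the picture only shows bare bench. I'll test a row with all keys.

```bash
python3 -m creep '[{"dx":-10,"dy":17,"dz":0,"ax":0,"ay":0,"az":-3,"hand":85}]'
```

```text
t: 0.33
eef_pos: [0.2517, 0.5075, 0.2479]
ee_rot: [-3.14, -0.001, 1.193]
wrist_force: [1.1, 0.9, 0.7]
width: 0.995
```

```bash
python3 -m creep '[{"dx":-20,"dy":30,"dz":0,"ax":0,"ay":0,"az":-4,"hand":85},{"dx":-42,"dy":64,"dz":0,"ax":0,"ay":0,"az":-9,"hand":85},{"dx":-64,"dy":98,"dz":0,"ax":0,"ay":0,"az":-14,"hand":85},{"dx":-86,"dy":131,"dz":0,"ax":0,"ay":0,"az":-18,"hand":85},{"dx":-108,"dy":165,"dz":0,"ax":0,"ay":0,"az":-21.9,"hand":85},{"dx":-130,"dy":198,"dz":0,"ax":0,"ay":0,"az":-21.9,"hand":85},{"dx":-152,"dy":232,"dz":0,"ax":0,"ay":0,"az":-21.9,"hand":85},{"dx":-174,"dy":265,"dz":0,"ax":0,"ay":0,"az":-21.9,"hand":85},{"dx":-194,"dy":296,"dz":0,"ax":0,"ay":0,"az":-21.9,"hand":85},{"dx":-209,"dy":319,"dz":0,"ax":0,"ay":0,"az":-21.9,"hand":85},{"dx":-209,"dy":319,"dz":0,"ax":0,"ay":0,"az":-21.9,"hand":85},{"dx":-209,"dy":319,"dz":0,"ax":0,"ay":0,"az":-21.9,"hand":85}]' && python3 - <<'E'
from h import *
c,T=wrist("pics/w2.png");np.savez("w2.npz",T=T,K=c["K"],dist=c["dist"])
E
```

```text
t: 1.33
eef_pos: [0.4718, 0.1917, 0.2481]
ee_rot: [-3.141, -0.0, 1.568]
wrist_force: [0.4, 0.9, 0.5]
width: 0.993
t 1.3333 pos [0.4718 0.1917 0.2481] rot [-3.1410e+00 -3.0000e-04  1.5684e+00] F [0.39 0.92 0.53]
```

View pics/w2.png

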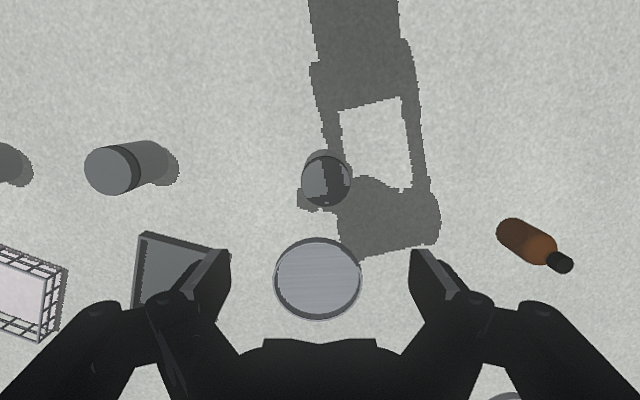

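Wrist view: near cap centre (326,181), middle cap (113,170), dish rim (318,279).

```bash
python3 - <<'E'
from h import *
c=np.load("w2.npz");T=c["T"]
for k,uv,z in(("F",(326,181),.08),("F right",(351,181),.08),("M",(113,170),.08),("dish",(318,279),.017),("dish L",(274,279),.018),("tray near-left top",(142,232),.018)):print(k,plane(c,T,uv,z).round(4))
E
```

```text
F [0.4676 0.1995 0.08  ]
F right [0.4676 0.2243 0.08  ]
M [ 0.4557 -0.0134  0.08  ]
dish [0.6146 0.1909 0.017 ]
dish L [0.6141 0.1326 0.018 ]
tray near-left top [ 0.5475 -0.0339  0.018 ]
```

```bash
python3 -m creep '[{"dx":6,"dy":-3,"dz":15,"ax":0,"ay":0,"az":0,"hand":85},{"dx":6,"dy":-3,"dz":50,"ax":0,"ay":0,"az":0,"hand":85},{"dx":6,"dy":-3,"dz":90,"ax":0,"ay":0,"az":0,"hand":85},{"dx":6,"dy":-3,"dz":125,"ax":0,"ay":0,"az":0,"hand":85},{"dx":6,"dy":-3,"dz":155,"ax":0,"ay":0,"az":0,"hand":85},{"dx":6,"dy":-3,"dz":175,"ax":0,"ay":0,"az":0,"hand":85},{"dx":6,"dy":-3,"dz":187,"ax":0,"ay":0,"az":0,"hand":85},{"dx":6,"dy":-3,"dz":192,"ax":0,"ay":0,"az":0,"hand":85},{"dx":6,"dy":-3,"dz":192,"ax":0,"ay":0,"az":0,"hand":85},{"dx":6,"dy":-3,"dz":192,"ax":0,"ay":0,"az":0,"hand":60},{"dx":6,"dy":-3,"dz":192,"ax":0,"ay":0,"az":0,"hand":60},{"dx":6,"dy":-3,"dz":192,"ax":0,"ay":0,"az":0,"hand":60}]' 40 && python3 -m creep '[{"dx":0,"dy":0,"dz":0,"ax":0,"ay":0,"az":0,"hand":54},{"dx":0,"dy":0,"dz":0,"ax":0,"ay":0,"az":0,"hand":50},{"dx":0,"dy":0,"dz":0,"ax":0,"ay":0,"az":0,"hand":40},{"dx":0,"dy":0,"dz":0,"ax":0,"ay":0,"az":0,"hand":40},{"dx":0,"dy":0,"dz":0,"ax":0,"ay":0,"az":0,"hand":40},{"dx":0,"dy":0,"dz":0,"ax":0,"ay":0,"az":0,"hand":40},{"dx":0,"dy":0,"dz":0,"ax":0,"ay":0,"az":0,"hand":40}]' 40
```

```text
t: 2.38
eef_pos: [0.469, 0.1993, 0.0575]
ee_rot: [3.139, -0.001, 1.572]
wrist_force: [-0.5, 0.1, 0.1]
width: 0.702
t: 2.97
eef_pos: [0.4688, 0.1986, 0.0575]
ee_rot: [3.14, -0.0, 1.571]
wrist_force: [-1.5, -1.5, 7.1]
width: 0.579
```

Gripped at 49.5 mm. Lift 100 mm slowly and weigh.

```bash
python3 -m creep '[{"dx":0,"dy":0,"dz":-4,"ax":0,"ay":0,"az":0,"hand":40},{"dx":0,"dy":0,"dz":-15,"ax":0,"ay":0,"az":0,"hand":40},{"dx":0,"dy":0,"dz":-30,"ax":0,"ay":0,"az":0,"hand":40},{"dx":0,"dy":0,"dz":-50,"ax":0,"ay":0,"az":0,"hand":40},{"dx":0,"dy":0,"dz":-70,"ax":0,"ay":0,"az":0,"hand":40},{"dx":0,"dy":0,"dz":-85,"ax":0,"ay":0,"az":0,"hand":40},{"dx":0,"dy":0,"dz":-95,"ax":0,"ay":0,"az":0,"hand":40},{"dx":0,"dy":0,"dz":-100,"ax":0,"ay":0,"az":0,"hand":40},{"dx":0,"dy":0,"dz":-100,"ax":0,"ay":0,"az":0,"hand":40},{"dx":0,"dy":0,"dz":-100,"ax":0,"ay":0,"az":0,"hand":40},{"dx":0,"dy":0,"dz":-100,"ax":0,"ay":0,"az":0,"hand":40},{"dx":0,"dy":0,"dz":-100,"ax":0,"ay":0,"az":0,"hand":40}]'
for i in 1 2 3; do python3 -m creep '[{"dx":0,"dy":0,"dz":0,"ax":0,"ay":0,"az":0,"hand":40},{"dx":0,"dy":0,"dz":0,"ax":0,"ay":0,"az":0,"hand":40}]'; done; python3 -c "
from plant import *;import numpy as np;print(get_state()['joint_efforts'].round(3))"
```

```text
t: 3.97
eef_pos: [0.4675, 0.1986, 0.1552]
ee_rot: [-3.139, 0.001, 1.572]
wrist_force: [0.2, 0.4, -3.4]
width: 0.574
t: 4.13
eef_pos: [0.4679, 0.1987, 0.1557]
ee_rot: [-3.14, 0.0, 1.572]
wrist_force: [0.3, 0.9, -3.1]
width: 0.581
t: 4.3
eef_pos: [0.4682, 0.1988, 0.1561]
ee_rot: [-3.141, 0.0, 1.572]
wrist_force: [-0.6, -0.2, -2.9]
width: 0.579
t: 4.47
eef_pos: [0.4682, 0.1988, 0.1563]
ee_rot: [3.142, -0.0, 1.572]
wrist_force: [0.0, 1.3, -3.7]
width: 0.578
[-2.0000e-03 -3.8324e+01 -2.2502e+01 -1.0000e-03 -1.0000e-03  0.0000e+00]
```

About 3.3 N against ~0 empty, so this is the aluminium one and goes in the tray. I'll get the tray and basket centres from rim corners in the stored side and scene pictures.

```bash
python3 - <<'E'
from h import *
from plant import capture
for n,f in(("side","pics/side0.png"),("scene","pics/scene0.png")):
    c=capture(n);T=np.array(c["world_from_camera"]);im=cv2.imread(f);g=cv2.cvtColor(im,cv2.COLOR_BGR2GRAY)
    if n=="side":
        for k,P,z in(("tray",[(197,124),(300,121),(316,196),(207,203)],.018),("bask",[(315,258),(434,258),(453,352),(321,352)],.032)):
            Q=np.array([plane(c,T,(u/2.4+240,v/2.4+140),z)[:2] for u,v in P]);print(k,Q.round(3).tolist(),Q.mean(0).round(4))
    roi={"side":((318,185,380,230),(255,140,345,185)),"scene":((282,200,338,238),(333,226,380,260))}[n]
    for k,(x0,y0,x1,y1),z in zip(("tray","dish"),roi,(.009,.009)):
        w=g[y0:y1,x0:x1];m=(w<(65 if k=="tray" else 70)).astype(np.uint8)
        q=cv2.connectedComponentsWithStats(m);i=1+np.argmax(q[2][1:,4]);ct=max(cv2.findContours((q[1]==i).astype(np.uint8),0,2)[0],key=cv2.contourArea)
        (u,v),wh,a=cv2.minAreaRect(ct) if k=="tray" else (cv2.fitEllipse(ct))
        print(n,k,q[2][i],plane(c,T,(u+x0,v+y0),z).round(4))
E
```

```text
tray [[0.583, 0.068], [0.694, 0.033], [0.655, -0.084], [0.545, -0.054]] [ 0.6194 -0.0092]
bask [[0.607, -0.173], [0.714, -0.214], [0.669, -0.317], [0.561, -0.276]] [ 0.6378 -0.2451]
side tray [   4    5   50   36 1505] [ 0.623  -0.0036  0.009 ]
side dish [  3  12  20  31 507] [0.4797 0.2412 0.009 ]
scene tray [  5   3  46  34 278] [0.6234 0.0011 0.009 ]
scene dish [ 7 26 32  8 68] [0.726  0.2675 0.009 ]
```

```bash
python3 -m creep '[{"dx":-10,"dy":8,"dz":0,"ax":0,"ay":0,"az":0,"hand":40},{"dx":-32,"dy":24,"dz":0,"ax":0,"ay":0,"az":0,"hand":40},{"dx":-62,"dy":47,"dz":0,"ax":0,"ay":0,"az":0,"hand":40},{"dx":-92,"dy":70,"dz":0,"ax":0,"ay":0,"az":0,"hand":40},{"dx":-122,"dy":93,"dz":0,"ax":0,"ay":0,"az":0,"hand":40},{"dx":-150,"dy":114,"dz":0,"ax":0,"ay":0,"az":0,"hand":40},{"dx":-175,"dy":133,"dz":0,"ax":0,"ay":0,"az":0,"hand":40},{"dx":-192,"dy":146,"dz":0,"ax":0,"ay":0,"az":0,"hand":40},{"dx":-202,"dy":153,"dz":5,"ax":0,"ay":0,"az":0,"hand":40},{"dx":-202,"dy":153,"dz":20,"ax":0,"ay":0,"az":0,"hand":40},{"dx":-202,"dy":153,"dz":40,"ax":0,"ay":0,"az":0,"hand":40},{"dx":-202,"dy":153,"dz":50,"ax":0,"ay":0,"az":0,"hand":40}]' && python3 -m creep '[{"dx":0,"dy":0,"dz":10,"ax":0,"ay":0,"az":0,"hand":40},{"dx":0,"dy":0,"dz":22,"ax":0,"ay":0,"az":0,"hand":40},{"dx":0,"dy":0,"dz":30,"ax":0,"ay":0,"az":0,"hand":40},{"dx":0,"dy":0,"dz":35,"ax":0,"ay":0,"az":0,"hand":40},{"dx":0,"dy":0,"dz":38,"ax":0,"ay":0,"az":0,"hand":40},{"dx":0,"dy":0,"dz":39,"ax":0,"ay":0,"az":0,"hand":40},{"dx":0,"dy":0,"dz":40,"ax":0,"ay":0,"az":0,"hand":40},{"dx":0,"dy":0,"dz":40,"ax":0,"ay":0,"az":0,"hand":40},{"dx":0,"dy":0,"dz":40,"ax":0,"ay":0,"az":0,"hand":40}]' && python3 - <<'E'
from plant import capture;import cv2
a=capture("side")["image"][130:300,230:450,::-1];b=capture("scene")["image"][120:270,220:460,::-1]
cv2.imwrite("pics/p1.png",cv2.vconcat([cv2.resize(a,(550,425),interpolation=2),cv2.resize(b,(550,170*2),interpolation=2)])[:600*2])
E
```

```text
t: 5.57
eef_pos: [0.6198, -0.0033, 0.1038]
ee_rot: [-3.137, -0.001, 1.571]
wrist_force: [-0.4, -0.2, -3.7]
width: 0.576
t: 6.32
eef_pos: [0.6217, -0.0031, 0.0668]
ee_rot: [3.14, 0.0, 1.572]
wrist_force: [1.2, -0.7, -2.2]
width: 0.577
```

```bash
python3 -m creep '[{"dx":0,"dy":0,"dz":2,"ax":0,"ay":0,"az":0,"hand":40},{"dx":0,"dy":0,"dz":3,"ax":0,"ay":0,"az":0,"hand":40},{"dx":0,"dy":0,"dz":4,"ax":0,"ay":0,"az":0,"hand":40},{"dx":0,"dy":0,"dz":4,"ax":0,"ay":0,"az":0,"hand":40},{"dx":0,"dy":0,"dz":4,"ax":0,"ay":0,"az":0,"hand":40}]'; python3 -m creep '[{"dx":0,"dy":0,"dz":0.7,"ax":0,"ay":0,"az":0,"hand":40},{"dx":0,"dy":0,"dz":1.2,"ax":0,"ay":0,"az":0,"hand":40},{"dx":0,"dy":0,"dz":1.2,"ax":0,"ay":0,"az":0,"hand":40}]'
```

```text
t: 6.83
eef_pos: [0.6213, -0.0031, 0.0622]
ee_rot: [-3.141, -0.0, 1.572]
wrist_force: [-0.2, 0.2, -2.9]
width: 0.579
t: 7.08
eef_pos: [0.6215, -0.0031, 0.0616]
ee_rot: [3.141, -0.0, 1.572]
wrist_force: [-1.4, -0.1, 1.0]
width: 0.576
```

```bash
python3 - <<'E'
from plant import capture;import cv2
a=capture("side")["image"][130:300,230:450,::-1]
cv2.imwrite("pics/p2.png",cv2.resize(a,(550,425),interpolation=2))
E
```

```text
(no output)
```

View pics/p2.png

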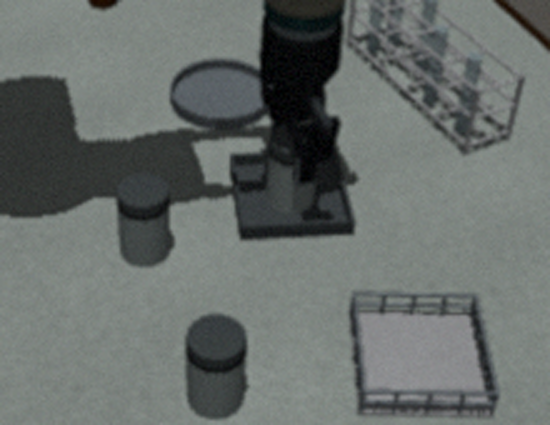

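Canister stands near the tray centre, contact felt (force −2.9 → +1). Release and rise.

```bash
python3 -m creep '[{"dx":0,"dy":0,"dz":0,"ax":0,"ay":0,"az":0,"hand":52},{"dx":0,"dy":0,"dz":0,"ax":0,"ay":0,"az":0,"hand":60},{"dx":0,"dy":0,"dz":0,"ax":0,"ay":0,"az":0,"hand":75},{"dx":0,"dy":0,"dz":0,"ax":0,"ay":0,"az":0,"hand":85},{"dx":0,"dy":0,"dz":0,"ax":0,"ay":0,"az":0,"hand":85},{"dx":0,"dy":0,"dz":0,"ax":0,"ay":0,"az":0,"hand":85},{"dx":0,"dy":0,"dz":-10,"ax":0,"ay":0,"az":0,"hand":85},{"dx":0,"dy":0,"dz":-35,"ax":0,"ay":0,"az":0,"hand":85},{"dx":0,"dy":0,"dz":-70,"ax":0,"ay":0,"az":0,"hand":85},{"dx":0,"dy":0,"dz":-110,"ax":0,"ay":0,"az":0,"hand":85},{"dx":0,"dy":0,"dz":-150,"ax":0,"ay":0,"az":0,"hand":85},{"dx":0,"dy":0,"dz":-175,"ax":0,"ay":0,"az":0,"hand":85}]' && python3 -m creep '[{"dx":-3,"dy":-20,"dz":-10,"ax":0,"ay":0,"az":0,"hand":85},{"dx":-6,"dy":-55,"dz":-10,"ax":0,"ay":0,"az":0,"hand":85},{"dx":-10,"dy":-95,"dz":-10,"ax":0,"ay":0,"az":0,"hand":85},{"dx":-10,"dy":-130,"dz":-10,"ax":0,"ay":0,"az":0,"hand":85},{"dx":-10,"dy":-155,"dz":-10,"ax":0,"ay":0,"az":0,"hand":85},{"dx":-10,"dy":-163,"dz":-10,"ax":0,"ay":0,"az":0,"hand":85},{"dx":-10,"dy":-163,"dz":-10,"ax":0,"ay":0,"az":0,"hand":85},{"dx":-10,"dy":-163,"dz":-10,"ax":0,"ay":0,"az":0,"hand":85}]' && python3 - <<'E'
from h import *
c,T=wrist("pics/w3.png");np.savez("w3.npz",T=T,K=c["K"],dist=c["dist"])
E
```

```text
t: 8.13
eef_pos: [0.6227, -0.0032, 0.2416]
ee_rot: [3.135, 0.001, 1.572]
wrist_force: [0.1, 0.3, 0.1]
width: 0.995
t: 8.8
eef_pos: [0.4595, -0.0133, 0.2471]
ee_rot: [3.138, 0.0, 1.571]
wrist_force: [0.4, -0.4, 0.5]
width: 0.996
t 8.8 pos [ 0.4595 -0.0133  0.2471] rot [3.1383e+00 3.0000e-04 1.5714e+00] F [ 0.44 -0.45  0.53]
```

View pics/w3.png

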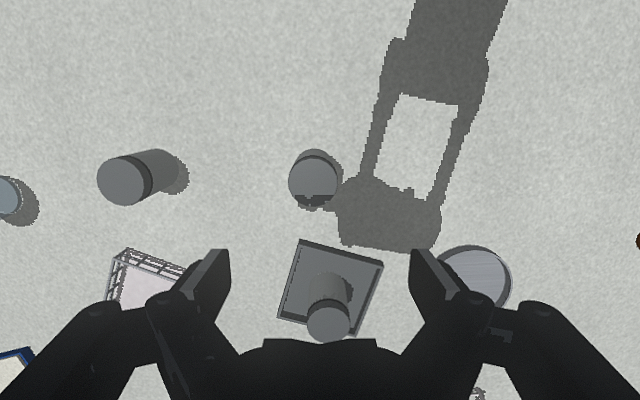

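Cap M at (314,180), cap N at (125,181); the first canister stands in the tray, top at (328,322), tray left corner (300,241).

```bash
python3 - <<'E'
from h import *
c=np.load("w3.npz");T=c["T"]
for k,uv,z in(("M",(314,180),.08),("N",(125,181),.08),("placed",(328,321),.084),("tray c1",(300,240),.018),("tray c2",(383,262),.018),("dish L",(452,251),.018),("dish R",(511,283),.018)):print(k,plane(c,T,uv,z).round(4))
E
```

```text
M [ 0.4547 -0.0175  0.08  ]
N [ 0.4557 -0.2075  0.08  ]
placed [ 0.6166 -0.0022  0.084 ]
tray c1 [ 0.5464 -0.0367  0.018 ]
tray c2 [0.5773 0.0706 0.018 ]
dish L [0.5619 0.1592 0.018 ]
dish R [0.6099 0.2467 0.018 ]
```

```bash
python3 -m creep '[{"dx":-4,"dy":-4,"dz":15,"ax":0,"ay":0,"az":0,"hand":85},{"dx":-4,"dy":-4,"dz":50,"ax":0,"ay":0,"az":0,"hand":85},{"dx":-4,"dy":-4,"dz":90,"ax":0,"ay":0,"az":0,"hand":85},{"dx":-4,"dy":-4,"dz":125,"ax":0,"ay":0,"az":0,"hand":85},{"dx":-4,"dy":-4,"dz":155,"ax":0,"ay":0,"az":0,"hand":85},{"dx":-4,"dy":-4,"dz":175,"ax":0,"ay":0,"az":0,"hand":85},{"dx":-4,"dy":-4,"dz":186,"ax":0,"ay":0,"az":0,"hand":85},{"dx":-4,"dy":-4,"dz":190,"ax":0,"ay":0,"az":0,"hand":85},{"dx":-4,"dy":-4,"dz":190,"ax":0,"ay":0,"az":0,"hand":85},{"dx":-4,"dy":-4,"dz":190,"ax":0,"ay":0,"az":0,"hand":60},{"dx":-4,"dy":-4,"dz":190,"ax":0,"ay":0,"az":0,"hand":60},{"dx":-4,"dy":-4,"dz":190,"ax":0,"ay":0,"az":0,"hand":60}]' 50 && python3 -m creep '[{"dx":0,"dy":0,"dz":0,"ax":0,"ay":0,"az":0,"hand":54},{"dx":0,"dy":0,"dz":0,"ax":0,"ay":0,"az":0,"hand":50},{"dx":0,"dy":0,"dz":0,"ax":0,"ay":0,"az":0,"hand":40},{"dx":0,"dy":0,"dz":0,"ax":0,"ay":0,"az":0,"hand":40},{"dx":0,"dy":0,"dz":0,"ax":0,"ay":0,"az":0,"hand":40},{"dx":0,"dy":0,"dz":0,"ax":0,"ay":0,"az":0,"hand":40},{"dx":0,"dy":0,"dz":0,"ax":0,"ay":0,"az":0,"hand":40}]' 50 && python3 -m creep '[{"dx":0,"dy":0,"dz":-4,"ax":0,"ay":0,"az":0,"hand":40},{"dx":0,"dy":0,"dz":-15,"ax":0,"ay":0,"az":0,"hand":40},{"dx":0,"dy":0,"dz":-30,"ax":0,"ay":0,"az":0,"hand":40},{"dx":0,"dy":0,"dz":-50,"ax":0,"ay":0,"az":0,"hand":40},{"dx":0,"dy":0,"dz":-70,"ax":0,"ay":0,"az":0,"hand":40},{"dx":0,"dy":0,"dz":-85,"ax":0,"ay":0,"az":0,"hand":40},{"dx":0,"dy":0,"dz":-95,"ax":0,"ay":0,"az":0,"hand":40},{"dx":0,"dy":0,"dz":-100,"ax":0,"ay":0,"az":0,"hand":40},{"dx":0,"dy":0,"dz":-100,"ax":0,"ay":0,"az":0,"hand":40},{"dx":0,"dy":0,"dz":-100,"ax":0,"ay":0,"az":0,"hand":40},{"dx":0,"dy":0,"dz":-100,"ax":0,"ay":0,"az":0,"hand":40},{"dx":0,"dy":0,"dz":-100,"ax":0,"ay":0,"az":0,"hand":40}]'
for i in 1 2 3; do python3 -m creep '[{"dx":0,"dy":0,"dz":0,"ax":0,"ay":0,"az":0,"hand":40},{"dx":0,"dy":0,"dz":0,"ax":0,"ay":0,"az":0,"hand":40}]'; done
```

```text
t: 9.85
eef_pos: [0.4555, -0.0173, 0.057]
ee_rot: [3.139, 0.0, 1.572]
wrist_force: [0.4, 0.9, -0.4]
width: 0.704
t: 10.43
eef_pos: [0.4558, -0.0187, 0.0577]
ee_rot: [3.138, 0.003, 1.573]
wrist_force: [-0.6, -4.6, 6.5]
width: 0.577
t: 11.43
eef_pos: [0.4535, -0.017, 0.155]
ee_rot: [-3.139, -0.001, 1.572]
wrist_force: [0.3, 0.0, -6.6]
width: 0.571
t: 11.6
eef_pos: [0.4541, -0.0171, 0.1555]
ee_rot: [-3.14, -0.0, 1.572]
wrist_force: [0.4, 0.7, -7.6]
width: 0.578
t: 11.77
eef_pos: [0.4543, -0.0172, 0.1559]
ee_rot: [-3.141, -0.0, 1.572]
wrist_force: [0.2, 0.2, -6.3]
width: 0.573
t: 11.93
eef_pos: [0.4544, -0.0172, 0.1561]
ee_rot: [3.142, -0.0, 1.572]
wrist_force: [0.8, 0.3, -6.5]
width: 0.576
```

6.7 N: steel, so into the basket at (0.636, −0.246).

```bash
python3 -m creep '[{"dx":-10,"dy":8,"dz":0,"ax":0,"ay":0,"az":0,"hand":40},{"dx":-32,"dy":25,"dz":0,"ax":0,"ay":0,"az":0,"hand":40},{"dx":-62,"dy":49,"dz":0,"ax":0,"ay":0,"az":0,"hand":40},{"dx":-92,"dy":73,"dz":0,"ax":0,"ay":0,"az":0,"hand":40},{"dx":-122,"dy":97,"dz":0,"ax":0,"ay":0,"az":0,"hand":40},{"dx":-152,"dy":121,"dz":0,"ax":0,"ay":0,"az":0,"hand":40},{"dx":-180,"dy":143,"dz":0,"ax":0,"ay":0,"az":0,"hand":40},{"dx":-205,"dy":163,"dz":0,"ax":0,"ay":0,"az":0,"hand":40},{"dx":-222,"dy":176,"dz":0,"ax":0,"ay":0,"az":0,"hand":40},{"dx":-229,"dy":182,"dz":0,"ax":0,"ay":0,"az":0,"hand":40},{"dx":-229,"dy":182,"dz":0,"ax":0,"ay":0,"az":0,"hand":40},{"dx":-229,"dy":182,"dz":0,"ax":0,"ay":0,"az":0,"hand":40}]' && python3 - <<'E'
from h import *
from plant import capture
c=np.load("w3.npz");print(plane(c,c["T"],(122,248),.032).round(4))
c=capture("side");a=c["image"][130:330,230:450,::-1]
cv2.imwrite("pics/p3.png",cv2.resize(a,(550,500),interpolation=2))
E
```

```text
t: 12.93
eef_pos: [0.6359, -0.246, 0.155]
ee_rot: [-3.139, -0.002, 1.571]
wrist_force: [-0.6, -0.0, -6.7]
width: 0.573
[ 0.5524 -0.259   0.032 ]
```

View pics/p3.png

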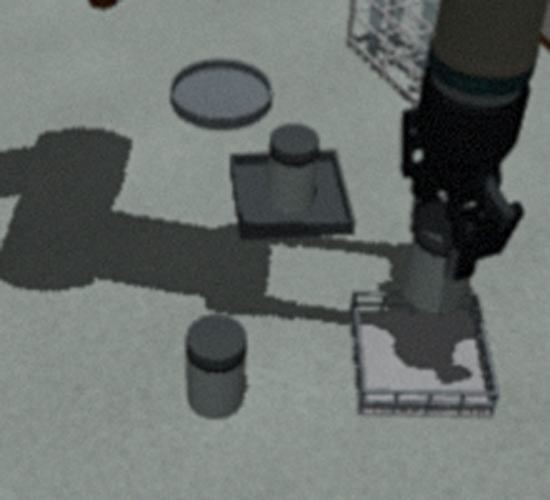

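The tray canister stands upright near the centre. The basket estimates disagree by ~15 mm, so I'll measure its white floor by mask in the stored pictures.

```bash
python3 - <<'E'
from h import *
from plant import capture
for n,(x0,y0,x1,y1) in(("side",(362,240,436,304)),("scene",(226,170,284,212))):
    c=capture(n);T=np.array(c["world_from_camera"]);im=cv2.imread(f"pics/{n}0.png").astype(int)
    w=im[y0:y1,x0:x1];m=((w[:,:,2]-w[:,:,1])>-1).astype(np.uint8)   # floor is pinkish, bench greenish
    m=cv2.morphologyEx(m,cv2.MORPH_CLOSE,np.ones((3,3)))
    q=cv2.connectedComponentsWithStats(m);i=1+np.argmax(q[2][1:,4])
    yy,xx=np.where(q[1]==i);P=np.array([plane(c,T,(u+x0,v+y0),.004)[:2] for u,v in zip(xx,yy)])
    r=cv2.minAreaRect((P*1000).astype(np.float32));print(n,q[2][i],"rect",np.round(r[0]),np.round(r[1]),round(r[2]),"mean",P.mean(0).round(3))
    cv2.imwrite(f"pics/m_{n}.png",(q[1]==i).astype(np.uint8)*255)
E
```

```text
side [   8   14   57   42 1536] rect [ 642. -244.] [119. 119.] 68 mean [ 0.643 -0.242]
scene [  8   9  42  33 758] rect [ 642. -241.] [163. 126.] 65 mean [ 0.641 -0.24 ]
```

Mask: both views give (0.642, −0.242), 119 mm square: consistent. Shift +4 mm y, +4 mm x and lower.

```bash
python3 -m creep '[{"dx":2,"dy":2,"dz":5,"ax":0,"ay":0,"az":0,"hand":40},{"dx":4,"dy":4,"dz":18,"ax":0,"ay":0,"az":0,"hand":40},{"dx":4,"dy":4,"dz":36,"ax":0,"ay":0,"az":0,"hand":40},{"dx":4,"dy":4,"dz":54,"ax":0,"ay":0,"az":0,"hand":40},{"dx":4,"dy":4,"dz":68,"ax":0,"ay":0,"az":0,"hand":40},{"dx":4,"dy":4,"dz":78,"ax":0,"ay":0,"az":0,"hand":40},{"dx":4,"dy":4,"dz":84,"ax":0,"ay":0,"az":0,"hand":40},{"dx":4,"dy":4,"dz":87,"ax":0,"ay":0,"az":0,"hand":40},{"dx":4,"dy":4,"dz":88,"ax":0,"ay":0,"az":0,"hand":40},{"dx":4,"dy":4,"dz":88,"ax":0,"ay":0,"az":0,"hand":40},{"dx":4,"dy":4,"dz":88,"ax":0,"ay":0,"az":0,"hand":40}]' && python3 -m creep '[{"dx":0,"dy":0,"dz":1.5,"ax":0,"ay":0,"az":0,"hand":40},{"dx":0,"dy":0,"dz":3,"ax":0,"ay":0,"az":0,"hand":40},{"dx":0,"dy":0,"dz":3.5,"ax":0,"ay":0,"az":0,"hand":40},{"dx":0,"dy":0,"dz":3.5,"ax":0,"ay":0,"az":0,"hand":40}]'
```

```text
t: 14.0
eef_pos: [0.6412, -0.2423, 0.0691]
ee_rot: [3.14, 0.001, 1.572]
wrist_force: [-0.3, -0.5, -6.7]
width: 0.575
t: 14.33
eef_pos: [0.6404, -0.242, 0.0645]
ee_rot: [-3.141, -0.0, 1.572]
wrist_force: [-0.2, 0.0, -6.7]
width: 0.58
```

```bash
python3 -m creep '[{"dx":0,"dy":0,"dz":1,"ax":0,"ay":0,"az":0,"hand":40},{"dx":0,"dy":0,"dz":2,"ax":0,"ay":0,"az":0,"hand":40},{"dx":0,"dy":0,"dz":2,"ax":0,"ay":0,"az":0,"hand":40},{"dx":0,"dy":0,"dz":2,"ax":0,"ay":0,"az":0,"hand":40}]';python3 -m creep '[{"dx":0,"dy":0,"dz":0.7,"ax":0,"ay":0,"az":0,"hand":40},{"dx":0,"dy":0,"dz":1,"ax":0,"ay":0,"az":0,"hand":40},{"dx":0,"dy":0,"dz":1,"ax":0,"ay":0,"az":0,"hand":40}]'
```

```text
t: 14.67
eef_pos: [0.6405, -0.242, 0.0624]
ee_rot: [-3.141, -0.0, 1.572]
wrist_force: [-0.3, -0.1, -6.4]
width: 0.573
t: 14.92
eef_pos: [0.6407, -0.2421, 0.0618]
ee_rot: [3.141, 0.0, 1.572]
wrist_force: [-0.2, -0.1, -5.3]
width: 0.579
```

```bash
python3 -m creep '[{"dx":0,"dy":0,"dz":0.5,"ax":0,"ay":0,"az":0,"hand":40},{"dx":0,"dy":0,"dz":0.5,"ax":0,"ay":0,"az":0,"hand":40}]'; python3 -m creep '[{"dx":0,"dy":0,"dz":0,"ax":0,"ay":0,"az":0,"hand":52},{"dx":0,"dy":0,"dz":0,"ax":0,"ay":0,"az":0,"hand":60},{"dx":0,"dy":0,"dz":0,"ax":0,"ay":0,"az":0,"hand":75},{"dx":0,"dy":0,"dz":0,"ax":0,"ay":0,"az":0,"hand":85},{"dx":0,"dy":0,"dz":0,"ax":0,"ay":0,"az":0,"hand":85},{"dx":0,"dy":0,"dz":0,"ax":0,"ay":0,"az":0,"hand":85},{"dx":0,"dy":0,"dz":-10,"ax":0,"ay":0,"az":0,"hand":85},{"dx":0,"dy":0,"dz":-35,"ax":0,"ay":0,"az":0,"hand":85},{"dx":0,"dy":0,"dz":-70,"ax":0,"ay":0,"az":0,"hand":85},{"dx":0,"dy":0,"dz":-110,"ax":0,"ay":0,"az":0,"hand":85},{"dx":0,"dy":0,"dz":-150,"ax":0,"ay":0,"az":0,"hand":85},{"dx":0,"dy":0,"dz":-175,"ax":0,"ay":0,"az":0,"hand":85}]' && python3 -m creep '[{"dx":4,"dy":-20,"dz":-10,"ax":0,"ay":0,"az":0,"hand":85},{"dx":11,"dy":-55,"dz":-10,"ax":0,"ay":0,"az":0,"hand":85},{"dx":19,"dy":-95,"dz":-10,"ax":0,"ay":0,"az":0,"hand":85},{"dx":26,"dy":-130,"dz":-10,"ax":0,"ay":0,"az":0,"hand":85},{"dx":32,"dy":-160,"dz":-10,"ax":0,"ay":0,"az":0,"hand":85},{"dx":34,"dy":-178,"dz":-10,"ax":0,"ay":0,"az":0,"hand":85},{"dx":34,"dy":-184,"dz":-10,"ax":0,"ay":0,"az":0,"hand":85},{"dx":34,"dy":-184,"dz":-10,"ax":0,"ay":0,"az":0,"hand":85},{"dx":34,"dy":-184,"dz":-10,"ax":0,"ay":0,"az":0,"hand":85}]' && python3 - <<'E'
from h import *
c,T=wrist("pics/w4.png");np.savez("w4.npz",T=T,K=c["K"],dist=c["dist"])
E
```

```text
t: 15.08
eef_pos: [0.6406, -0.2421, 0.0618]
ee_rot: [3.141, 0.0, 1.572]
wrist_force: [-1.2, -0.3, -0.8]
width: 0.579
t: 16.08
eef_pos: [0.6417, -0.2426, 0.2419]
ee_rot: [3.135, 0.003, 1.572]
wrist_force: [0.9, 0.2, 0.8]
width: 0.993
t: 16.83
eef_pos: [0.4577, -0.2087, 0.2469]
ee_rot: [3.139, 0.001, 1.571]
wrist_force: [-0.4, 0.5, 0.2]
width: 0.996
t 16.8333 pos [ 0.4577 -0.2087  0.2469] rot [3.1390e+00 1.0000e-03 1.5712e+00] F [-0.43  0.54  0.24]
```

View pics/w4.png

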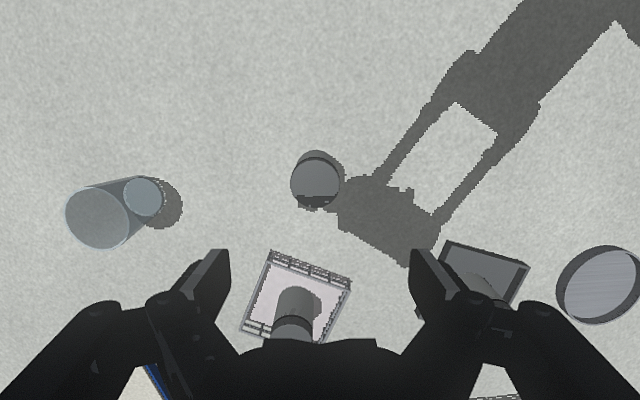

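Cap N at (315,182), i.e. about (0.454, −0.212); the steel canister stands central in the basket, base near (298,300). Grasp and weigh the third.

```bash
python3 -m creep '[{"dx":-3,"dy":-3,"dz":15,"ax":0,"ay":0,"az":0,"hand":85},{"dx":-3,"dy":-3,"dz":50,"ax":0,"ay":0,"az":0,"hand":85},{"dx":-3,"dy":-3,"dz":90,"ax":0,"ay":0,"az":0,"hand":85},{"dx":-3,"dy":-3,"dz":125,"ax":0,"ay":0,"az":0,"hand":85},{"dx":-3,"dy":-3,"dz":155,"ax":0,"ay":0,"az":0,"hand":85},{"dx":-3,"dy":-3,"dz":175,"ax":0,"ay":0,"az":0,"hand":85},{"dx":-3,"dy":-3,"dz":186,"ax":0,"ay":0,"az":0,"hand":85},{"dx":-3,"dy":-3,"dz":190,"ax":0,"ay":0,"az":0,"hand":85},{"dx":-3,"dy":-3,"dz":190,"ax":0,"ay":0,"az":0,"hand":85},{"dx":-3,"dy":-3,"dz":190,"ax":0,"ay":0,"az":0,"hand":60},{"dx":-3,"dy":-3,"dz":190,"ax":0,"ay":0,"az":0,"hand":60},{"dx":-3,"dy":-3,"dz":190,"ax":0,"ay":0,"az":0,"hand":60}]' 35 && python3 -m creep '[{"dx":0,"dy":0,"dz":0,"ax":0,"ay":0,"az":0,"hand":54},{"dx":0,"dy":0,"dz":0,"ax":0,"ay":0,"az":0,"hand":50},{"dx":0,"dy":0,"dz":0,"ax":0,"ay":0,"az":0,"hand":40},{"dx":0,"dy":0,"dz":0,"ax":0,"ay":0,"az":0,"hand":40},{"dx":0,"dy":0,"dz":0,"ax":0,"ay":0,"az":0,"hand":40},{"dx":0,"dy":0,"dz":0,"ax":0,"ay":0,"az":0,"hand":40},{"dx":0,"dy":0,"dz":0,"ax":0,"ay":0,"az":0,"hand":40}]' 35 && python3 -m creep '[{"dx":0,"dy":0,"dz":-4,"ax":0,"ay":0,"az":0,"hand":40},{"dx":0,"dy":0,"dz":-15,"ax":0,"ay":0,"az":0,"hand":40},{"dx":0,"dy":0,"dz":-35,"ax":0,"ay":0,"az":0,"hand":40},{"dx":0,"dy":0,"dz":-60,"ax":0,"ay":0,"az":0,"hand":40},{"dx":0,"dy":0,"dz":-85,"ax":0,"ay":0,"az":0,"hand":40},{"dx":0,"dy":0,"dz":-110,"ax":0,"ay":0,"az":0,"hand":40},{"dx":0,"dy":0,"dz":-122,"ax":0,"ay":0,"az":0,"hand":40},{"dx":0,"dy":0,"dz":-130,"ax":0,"ay":0,"az":0,"hand":40},{"dx":0,"dy":0,"dz":-130,"ax":0,"ay":0,"az":0,"hand":40},{"dx":0,"dy":0,"dz":-130,"ax":0,"ay":0,"az":0,"hand":40},{"dx":0,"dy":0,"dz":-130,"ax":0,"ay":0,"az":0,"hand":40},{"dx":0,"dy":0,"dz":-130,"ax":0,"ay":0,"az":0,"hand":40}]'
for i in 1 2 3; do python3 -m creep '[{"dx":0,"dy":0,"dz":0,"ax":0,"ay":0,"az":0,"hand":40},{"dx":0,"dy":0,"dz":0,"ax":0,"ay":0,"az":0,"hand":40}]'; done
```

```text
t: 17.88
eef_pos: [0.4545, -0.2117, 0.0571]
ee_rot: [3.139, 0.001, 1.572]
wrist_force: [-0.5, 0.3, -0.2]
width: 0.703
t: 18.47
eef_pos: [0.4542, -0.212, 0.057]
ee_rot: [3.14, 0.002, 1.572]
wrist_force: [-0.0, -1.5, 5.6]
width: 0.577
t: 19.47
eef_pos: [0.4527, -0.2106, 0.1847]
ee_rot: [-3.139, -0.002, 1.572]
wrist_force: [-0.3, -0.2, -0.5]
width: 0.577
t: 19.63
eef_pos: [0.4532, -0.211, 0.1852]
ee_rot: [-3.14, -0.001, 1.571]
wrist_force: [-0.1, 0.3, -1.0]
width: 0.575
t: 19.8
eef_pos: [0.4535, -0.2111, 0.1858]
ee_rot: [-3.141, -0.0, 1.572]
wrist_force: [0.7, -0.6, -0.4]
width: 0.573
t: 19.97
eef_pos: [0.4535, -0.2112, 0.186]
ee_rot: [3.142, -0.0, 1.572]
wrist_force: [-0.3, -0.2, -1.7]
width: 0.576
```

```bash
python3 - <<'E'
from h import *
c=np.load("w4.npz")
m=[plane(c,c["T"],p,.018)[:2] for p in((598,245),(598,324),(556,290))]
print(np.round(m,3))
from plant import capture
# dish rim ellipse in stored side view by dark outline: extents of rim clicked from crop
s=capture("side");T=np.array(s["world_from_camera"])
print([plane(s,T,(u/2.4+240,v/2.4+140),.018)[:2].round(3).tolist() for u,v in((140,62),(236,64),(188,34),(188,94))])
c=np.load("w2.npz");print([plane(c,c["T"],p,.018)[:2].round(3).tolist() for p in((274,279),(361,279),(318,237),(318,320))])
E
```

```text
[[0.553 0.16 ]
 [0.678 0.196]
 [0.62  0.117]]
[[0.563, 0.202], [0.67, 0.158], [0.639, 0.237], [0.594, 0.123]]
[[0.614, 0.133], [0.614, 0.248], [0.554, 0.191], [0.678, 0.191]]
```

About 0.9 N: foam, to the dish at (0.617, 0.188).

```bash
python3 -m creep '[{"dx":10,"dy":4,"dz":0,"ax":0,"ay":0,"az":0,"hand":40},{"dx":35,"dy":14,"dz":0,"ax":0,"ay":0,"az":0,"hand":40},{"dx":70,"dy":29,"dz":0,"ax":0,"ay":0,"az":0,"hand":40},{"dx":107,"dy":44,"dz":0,"ax":0,"ay":0,"az":0,"hand":40},{"dx":144,"dy":59,"dz":0,"ax":0,"ay":0,"az":0,"hand":40},{"dx":181,"dy":74,"dz":0,"ax":0,"ay":0,"az":0,"hand":40},{"dx":218,"dy":89,"dz":0,"ax":0,"ay":0,"az":0,"hand":40},{"dx":255,"dy":104,"dz":0,"ax":0,"ay":0,"az":0,"hand":40},{"dx":292,"dy":119,"dz":0,"ax":0,"ay":0,"az":0,"hand":40},{"dx":329,"dy":134,"dz":0,"ax":0,"ay":0,"az":0,"hand":40},{"dx":362,"dy":148,"dz":0,"ax":0,"ay":0,"az":0,"hand":40},{"dx":385,"dy":157,"dz":0,"ax":0,"ay":0,"az":0,"hand":40}]' && python3 -m creep '[{"dx":10,"dy":4,"dz":2,"ax":0,"ay":0,"az":0,"hand":40},{"dx":14,"dy":6,"dz":12,"ax":0,"ay":0,"az":0,"hand":40},{"dx":14,"dy":6,"dz":30,"ax":0,"ay":0,"az":0,"hand":40},{"dx":14,"dy":6,"dz":55,"ax":0,"ay":0,"az":0,"hand":40},{"dx":14,"dy":6,"dz":78,"ax":0,"ay":0,"az":0,"hand":40},{"dx":14,"dy":6,"dz":96,"ax":0,"ay":0,"az":0,"hand":40},{"dx":14,"dy":6,"dz":108,"ax":0,"ay":0,"az":0,"hand":40},{"dx":14,"dy":6,"dz":115,"ax":0,"ay":0,"az":0,"hand":40},{"dx":14,"dy":6,"dz":118,"ax":0,"ay":0,"az":0,"hand":40},{"dx":14,"dy":6,"dz":119,"ax":0,"ay":0,"az":0,"hand":40},{"dx":14,"dy":6,"dz":119,"ax":0,"ay":0,"az":0,"hand":40},{"dx":14,"dy":6,"dz":119,"ax":0,"ay":0,"az":0,"hand":40}]'
```

```text
t: 21.02
eef_pos: [0.611, 0.1785, 0.186]
ee_rot: [3.141, -0.002, 1.574]
wrist_force: [0.9, 0.1, -0.2]
width: 0.572
t: 22.02
eef_pos: [0.6168, 0.1878, 0.0681]
ee_rot: [3.14, -0.0, 1.571]
wrist_force: [-0.5, -0.5, -0.7]
width: 0.572
```

```bash
python3 -m creep '[{"dx":0,"dy":0,"dz":2,"ax":0,"ay":0,"az":0,"hand":40},{"dx":0,"dy":0,"dz":4,"ax":0,"ay":0,"az":0,"hand":40},{"dx":0,"dy":0,"dz":5,"ax":0,"ay":0,"az":0,"hand":40},{"dx":0,"dy":0,"dz":5.5,"ax":0,"ay":0,"az":0,"hand":40},{"dx":0,"dy":0,"dz":5.5,"ax":0,"ay":0,"az":0,"hand":40}]'; python3 -m creep '[{"dx":0,"dy":0,"dz":0.7,"ax":0,"ay":0,"az":0,"hand":40},{"dx":0,"dy":0,"dz":1,"ax":0,"ay":0,"az":0,"hand":40},{"dx":0,"dy":0,"dz":1,"ax":0,"ay":0,"az":0,"hand":40}]'
```

```text
t: 22.43
eef_pos: [0.6161, 0.188, 0.0615]
ee_rot: [-3.141, -0.0, 1.572]
wrist_force: [-0.3, -0.1, -1.4]
width: 0.576
t: 22.68
eef_pos: [0.6164, 0.188, 0.0611]
ee_rot: [3.141, -0.0, 1.572]
wrist_force: [-0.4, -0.5, 1.6]
width: 0.577
```

```bash
python3 - <<'E'
from plant import capture;import cv2
a=capture("side")["image"][100:330,230:450,::-1]
cv2.imwrite("pics/p4.png",cv2.resize(a,(550,575),interpolation=2))
E
```

```text
(no output)
```

View pics/p4.png

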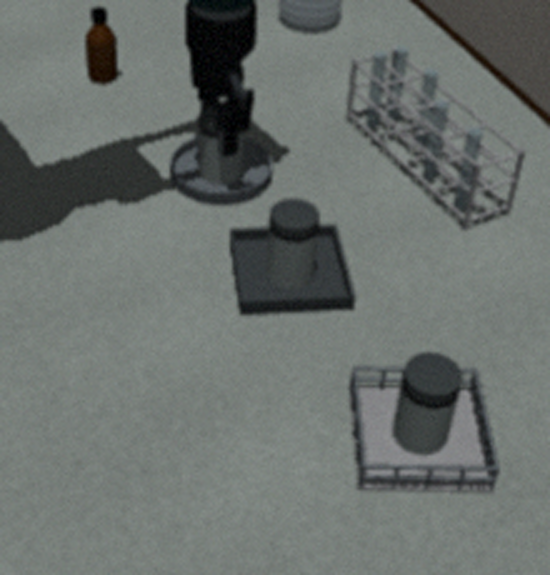

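All three stand in their holders with contact felt in the dish. Release, rise clear, and take a last look.

```bash
python3 -m creep '[{"dx":0,"dy":0,"dz":0,"ax":0,"ay":0,"az":0,"hand":52},{"dx":0,"dy":0,"dz":0,"ax":0,"ay":0,"az":0,"hand":60},{"dx":0,"dy":0,"dz":0,"ax":0,"ay":0,"az":0,"hand":75},{"dx":0,"dy":0,"dz":0,"ax":0,"ay":0,"az":0,"hand":85},{"dx":0,"dy":0,"dz":0,"ax":0,"ay":0,"az":0,"hand":85},{"dx":0,"dy":0,"dz":0,"ax":0,"ay":0,"az":0,"hand":85},{"dx":0,"dy":0,"dz":-10,"ax":0,"ay":0,"az":0,"hand":85},{"dx":0,"dy":0,"dz":-35,"ax":0,"ay":0,"az":0,"hand":85},{"dx":0,"dy":0,"dz":-70,"ax":0,"ay":0,"az":0,"hand":85},{"dx":0,"dy":0,"dz":-110,"ax":0,"ay":0,"az":0,"hand":85},{"dx":0,"dy":0,"dz":-150,"ax":0,"ay":0,"az":0,"hand":85},{"dx":0,"dy":0,"dz":-175,"ax":0,"ay":0,"az":0,"hand":85}]' && python3 -m creep '[{"dx":0,"dy":-20,"dz":-10,"ax":0,"ay":0,"az":0,"hand":85},{"dx":0,"dy":-55,"dz":-20,"ax":0,"ay":0,"az":0,"hand":85},{"dx":0,"dy":-95,"dz":-20,"ax":0,"ay":0,"az":0,"hand":85},{"dx":0,"dy":-130,"dz":-20,"ax":0,"ay":0,"az":0,"hand":85},{"dx":0,"dy":-150,"dz":-20,"ax":0,"ay":0,"az":0,"hand":85},{"dx":0,"dy":-150,"dz":-20,"ax":0,"ay":0,"az":0,"hand":85},{"dx":0,"dy":-150,"dz":-20,"ax":0,"ay":0,"az":0,"hand":85}]' && python3 - <<'E'
from plant import capture;import cv2
cv2.imwrite("pics/end.png",capture("side")["image"][:,:,::-1])
E
```

```text
t: 23.73
eef_pos: [0.6175, 0.1882, 0.2413]
ee_rot: [3.135, -0.001, 1.572]
wrist_force: [0.8, 0.2, 0.7]
width: 0.996
t: 24.32
eef_pos: [0.4655, 0.1879, 0.257]
ee_rot: [3.139, -0.001, 1.572]
wrist_force: [1.2, -0.5, -0.2]
width: 0.995
```

View pics/end.png

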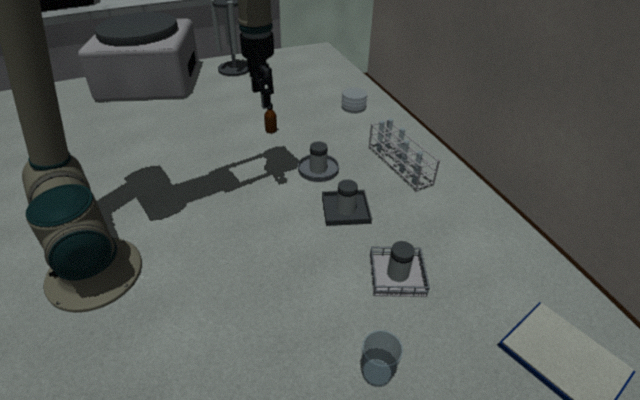

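The final view shows all three canisters upright in their holders: dish (318,160), tray (347,195), basket (401,262). The beaker is still at (378,375) and the dropper bottle at (271,130), and the gripper is clear.

```bash
python3 -c "from plant import sign_off;print(sign_off())"
```

```text
the job is handed in; nothing more can be done
None
```

All three canisters are in their holders and the job is handed in, at about 24.4 s of the 72 s allowed. I lifted each canister once, weighed it and put it straight into its holder.

| Canister (start position) | Wrist force when lifted | Core | Holder |
|---|---|---|---|
| left, y ≈ +0.20 | 3.3 N | aluminium | square tray |
| middle, y ≈ −0.02 | 6.7 N | steel | wire basket |
| right, y ≈ −0.21 | 0.9 N | foam | round dish |

- **Order:** I placed them as weighed (aluminium, steel, foam), since I read the task as setting which holder each goes in, not the sequence.
- **Setting down:** Each was lowered in steps of about 1 mm until the wrist force showed contact, then released.
- **Last checks:** The final side view shows all three upright and well inside their holders. The beaker and dropper bottle are at the same pixels as at the start, and the gripper is clear of everything.
- **Checks that disagreed:**
  - The foam and aluminium readings were about 0.3–0.5 N off nominal, within sensor noise and far from confusing the cores.
  - My first basket estimates differed by about 15 mm. I measured its floor again in both fixed views, which agreed within 3 mm, and moved the target before lowering.
- **Refused command:** My first move command was refused because rows must contain every key; nothing moved.

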